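# Turn the leaf of the eyedrop planner

### The job

The upper leaf of the eyedrop planner stands a little open on the right of the spine, seen from the robot. With the fingertips, push the steel thermometer case off the planner's left page so that it lies flat on the cart top clear of the planner, then turn the upper leaf over the spine and press it down to lie flat on the left page, without slapping it over. Pick nothing up, leave the lower leaf lying where it is, and do not disturb the other things on the cart.

Things in the scene. Friction and masses are not known exactly. Their poses are not given: they have to be found in the camera images.
- planner: Wooden board fixed to the cart, 190 (x) x 180 (y) mm. Origin: on the cart top, midway under the spine; x points from the spine to the left page (to the robot's left, give or take its yaw), y along the spine towards the robot, z up. Right page (x -95..0) 3 mm thick, left page (x 0..95) 6 mm thick. The spine's hinge axis lies along y at x = 0, z = 7.5 mm; its rings are for show, not solid.
- leaf (a joint): Angle of the upper leaf, a stiff white plastic plate, about the spine: 0 = flat on the right page, 1.57 = upright, 3.14 = flat on the left page (end stop); starts at 0.35 to 0.6. The hinge is stiff (0.06 N m, under 1 N at the tab): the leaf stays at any angle where it is left and does not fall.
- leaf_tab (a point): Middle of the free edge of the upper leaf's tab, 112 mm from the hinge axis, at y = -45 mm in the planner's frame. The leaf is 3 mm thick, about 50 g, 150 mm along the spine (y -75..75), 90 mm out from the hinge axis, which lies in its mid-plane; the tab, 50 mm wide (y -70..-20), carries on to 112 mm, past the board's right edge, with only the cart top below.
- under_leaf (a joint): Angle of the lower leaf about the same spine; 0 = flat on the right page, where it lies and must stay. Same plate, 3 mm to 6 mm above the cart top, its tab nearer the robot (y 20..70).
- case: Closed steel thermometer case, a rounded bar 100 (x) x 30 (y) x 18 mm high, about 90 g, loose. Origin: centre of its underside. Starts lying on the left page, its length roughly across the spine, centre 62 to 78 mm left of the spine and up to 45 mm either way along it from the middle. The cart top is bare for 80 mm beyond both ends of the left page (towards and away from the robot).
- case_center (a point): Centre of the thermometer case (9 mm above its underside).
- dropper: White eyedrop bottle, 27 mm across, 64 mm high, about 30 g, near the planner's right end, on the robot's side. Its origin is the centre of its underside; it stands on the cart top and must be left where it is (loose).
- jar: Cream jar with metal lid, 51 mm across, 40 mm high, near the planner's right end, on the side away from the robot. Its origin is the centre of its underside; it stands on the cart top and must be left where it is (loose).
- tray: Blue eyedrop tray with half-open sliding cover, 170 x 100 x 41 mm, to the left. Its origin is the centre of its underside; it stands on the cart top and must be left where it is (loose).
- cup: Lidded enamel cup, 86 mm across, 108 mm high, handle to one side, beyond the tray on the left. Its origin is the centre of its underside; it stands on the cart top and must be left where it is (loose).
- clock: White bedside clock, 45 x 110 x 68 mm high, beyond the planner. Its origin is the centre of its underside; it stands on the cart top and must be left where it is (loose).
- glasses_case: Brown glasses case, 60 x 155 x 36 mm high, to the right. Its origin is the centre of its underside; it stands on the cart top and must be left where it is (loose).
Not all that is in view belongs to the job. Of the things that look like the case, the smallest one is meant.

How it is judged (in metres and radians):
On the way, in this order (a step that is already met when the one before it is completed fails the run):
1. the case lies flat on the cart top, off the planner, before the upper leaf has passed upright (height (world z) of case_center below 0.0105 m and angle between case's own z axis and vertical below 0.1 rad and value of joint leaf below 1.57 rad), for 0.2 s.
2. the upper leaf is turned over and lies flat on the left page (value of joint leaf above 3.07 rad), for 0.2 s.
At the end, for the whole second after the job is handed in: The upper leaf lies flat on the left page (within 4 degrees) and still; the lower leaf is flat on the right page (within 6 degrees); the case lies flat and still on the cart top, off the planner; the bystanders stand where they were (within 20 mm) (value of joint leaf above 3.07 rad and velocity of joint leaf below 0.05 rad/s and value of joint under_leaf below 0.1 rad and height (world z) of case_center below 0.0105 m and angle between each of case, dropper, jar, tray, cup, clock, glasses_case's own z axis and vertical below 0.1 rad and linear speed of case below 0.01 m/s and distance of each of dropper, jar, tray, cup, clock, glasses_case from where it was at the start of the episode below 0.02 m); the robot touches nothing.
It fails at once if the thermometer case is lifted (its centre more than 40 mm above the cart top) (height (world z) of case_center above 0.04 m).
It fails at once if the upper leaf is slapped over (faster than 7 rad/s) (velocity of joint leaf above 7 rad/s).
It fails at once if the lower leaf is turned up (value of joint under_leaf above 0.3 rad).
It fails at once if another thing on the cart is pushed away, lifted or knocked over (distance of any of dropper, jar, tray, cup, clock, glasses_case from where it was at the start of the episode above 0.03 m or angle between any of dropper, jar, tray, cup, clock, glasses_case's own z axis and vertical above 0.35 rad).
It also fails if it takes over 54 s, if anything falls off the work surface, if the arm or the gripper's body presses on something with over 40 N, if the wrist force passes 120 N, or if a joint passes its speed limit or range.

### The arm

A 6-joint arm with a two-finger parallel gripper is mounted at the origin on the work surface. World frame = base frame: x ahead of the robot, y to its left, z up, the work surface at z = 0. Lengths are in mm, angles in degrees, forces in N, time in s.
With the tool pointing down it reaches from about 350 to 850 mm from the base axis. Payload 8.1 kg.
Tool frame: the origin (TCP) lies midway between the tips of the shut fingers; the grasp point (between the pads) lies 19 mm behind it; z points along the fingers, y is the line along which they close (so a half turn about z gives the same grasp; the last joint's range is limited). The gripper opens to 85 mm and grips with 20 to 120 N. Pads are 22 mm wide; open, the fingers measure 114 mm over their backs; the gripper's body (76 mm by 85 mm) begins 54 mm behind the grasp point. The pads swing forward as they close: fully open they stand 13 mm farther back than shut.
Start: joints at [-79.721, 7.471, 85.268, -0, 87.261, -4.893], TCP at [157.05, -579.086, 231.292] pointing down, gripper open.
Joint ranges: [-169.43, 169.43], [-51.17, 129.36], [1.28, 143.12], [-76.62, 256.62], [0, 156.53], [-152.29, 152.29]. Speed limits (degrees/s): [136.94, 136.94, 159.86, 180, 180, 180].

### API

Orientations are given as [roll, pitch, yaw] about the fixed x, y, z axes, in that order (R = Rz(yaw) Ry(pitch) Rx(roll)).
In Python, from bench import r, optics, workorder gives the robot as it stands.
- The arm moves only by the tool handwheel, called after "Request:" as name([rows], argument=value, ...), one row to a line, values as JSON. Schema: {"type":"object","properties":{"segments":{"type":"array","items":{"type":"array","items":{"type":"array","items":{"type":"number"},"minItems":7,"maxItems":7},"minItems":1,"maxItems":8},"minItems":1,"maxItems":1},"grip_force":{"type":"number"},"only":{"type":"string"},"quiet":{"type":"boolean"},"lines":{"type":"string"}},"required":["segments"],"additionalProperties":false}. segments is a list that holds a single list of rows (three levels of brackets), with 1 to 8 rows, each of 7 numbers: a rotation vector rx, ry, rz in units of 10 degrees, then dx, dy, dz in units of 5 mm, then the finger opening in mm; each row is the pose to reach, as a shift and turn from the pose commanded when the call began, along the tool's axes at that moment; what a row does not reach only later rows make up. A row lasts 1/8 s, in which the tool goes at most 62.5 mm and 10.7 degrees, less where a joint would pass 70% of its speed; a pose out of reach is approached as far as the arm can. The fingers move at their own pace and stop on an object; grip_force is the grip in N (left out, the last holds). Time passes only in rows, so rows that do not move let the fingers close. The tool returns the time, the measured TCP pose, the force, the opening and the grip force at its end. only (a regular expression) keeps the lines of the reply that match it, lines (a string "A,B") keeps lines A to B, and quiet returns only ok. Input that does not fit is refused with a message, and nothing moves.
- r.sense(): the state, without advancing time (a new reading comes with each control period).
- optics.snapshot(name): name is "scene" or "top" or "wrist"; returns a dict with "pixels" (400x640x3 uint8, blue, green, red), "fx", "fy", "cx", "cy" (pixels), "pose" (4x4, takes a point from camera to world coordinates). Camera axes: x right, y up, looking along -z (the intrinsics and any distortion apply to the point x, -y, -z); pixel columns grow to the right and rows downward; lengths in mm; the calibration is good to about 2 mm. A picture is of the moment at which its call begins. There is no depth.
- workorder.hand_in(): hands the job in; it is judged then, once.
The state is a dict: "time": time; "joint_pos": joint angles; "qd": joint speeds; "joint_efforts": joint torques, N m; "tool_pos": TCP position; "tcp_rot": TCP orientation; "ft_force": force on the tool from outside, world axes, zero at the start; "wrist_torque": the same for the moment, N m; "finger_gap": finger opening in mm; "grip_force": force on a finger pad.
Only numpy, scipy, OpenCV 4.12 (cv2) and the standard library are available. Lean on these libraries where they do the work, as an engineer would, in place of code of your own. Each camera call takes 0.05 s, during which the arm holds its last target. There are 200 camera calls.

## Working session

There is one attempt and no reset: what is moved stays moved. The work goes in short steps, Python scripts to look and compute and a tool call to move; the robot and the scene stay as the last step left them, time stands still between calls to the robot, and variables do not carry over. Pictures are saved under pics/ and viewed, at most 10 in all, crops included, and the job is handed in when it is done.

```bash
ls; mkdir -p pics; python3 - <<'E'
from bench import r, optics
import cv2
for n in ("scene","top"):
    s=optics.snapshot(n); cv2.imwrite(f"pics/{n}0.png",s["pixels"]); print(n,s["fx"],s["fy"],s["cx"],s["cy"],s["pose"].round(3).tolist() if hasattr(s["pose"],'round') else s["pose"], [k for k in s])
print(r.sense())
E
```

```text
pics
scene 393.65618802939764 393.65618802939764 322.10489398974704 201.71869741293114 [[0.83, -0.325, 0.455, 1038.982], [0.558, 0.482, -0.675, -650.497], [0.0, 0.814, 0.581, 614.323], [0.0, 0.0, 0.0, 1.0]] ['pixels', 'fx', 'fy', 'cx', 'cy', 'pose']
top 495.0529601119806 495.0529601119806 320.6378167383421 193.87934512805083 [[-0.004, 0.993, -0.12, 416.088], [-1.0, -0.004, 0.001, 26.508], [0.0, 0.12, 0.993, 1463.975], [0.0, 0.0, 0.0, 1.0]] ['pixels', 'fx', 'fy', 'cx', 'cy', 'pose']
{'time': 0.1, 'joint_pos': array([-7.97228832e+01,  7.51092013e+00,  8.53218312e+01,  4.83768445e-04,
        8.72601206e+01, -4.89337220e+00]), 'qd': array([ 0.06182496, -0.11704621, -0.16742446,  0.06795133,  0.02438016,
       -0.07137696]), 'joint_efforts': array([ 1.52721506e-03, -5.70949638e+01, -5.01942122e+01, -6.11122459e-05,
        8.15805135e-03,  9.14113905e-07]), 'tool_pos': array([ 156.95170214, -578.6165832 ,  230.35944619]), 'tcp_rot': array([-1.79907508e+02, -8.40354672e-03,  1.51704587e+01]), 'ft_force': array([-0.70336038, -1.26018695, -0.39407953]), 'wrist_torque': array([0.01696776, 0.07222224, 0.04557126]), 'grip_force': 0.0, 'finger_gap': 85.56561028714535}
```

View pics/top0.png

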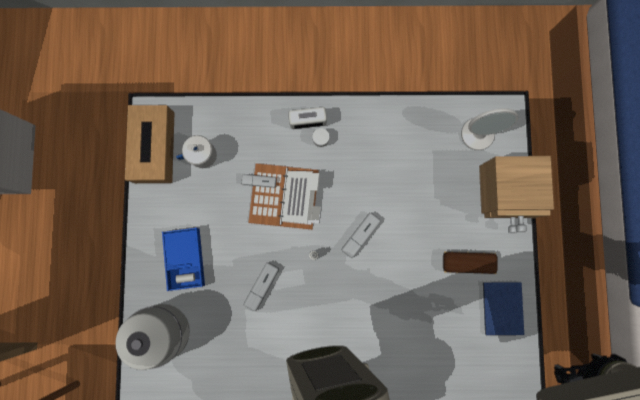

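View pics/scene0.png

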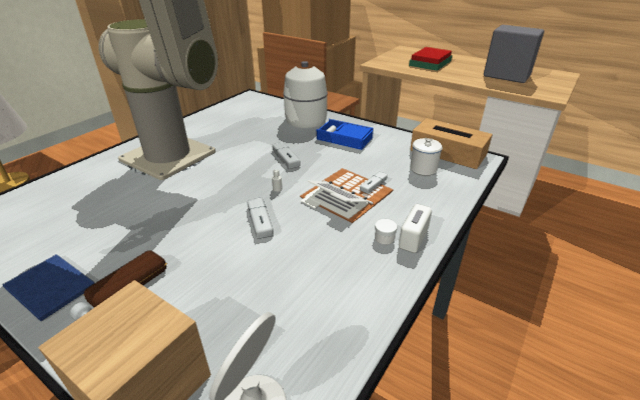

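The top view shows the planner at about (285,196). Three things look like the case: the one on the left page at (259,181), one at (363,233) and one at (262,285). I choose (259,181), since it is the smallest and lies on the left page. I'll check it in a close crop.

```bash
cat > h.py <<'E'
import numpy as np, cv2
def ray(s,u,v):
    d=np.array([(u-s["cx"])/s["fx"],-(v-s["cy"])/s["fy"],-1.]); P=np.array(s["pose"]); return P[:3,3],P[:3,:3]@d
def onz(s,u,v,z):
    o,d=ray(s,u,v); return o+d*(z-o[2])/d[2]
def proj(s,p):
    P=np.array(s["pose"]); c=P[:3,:3].T@(np.asarray(p,float)-P[:3,3]); return np.array([s["cx"]+s["fx"]*c[0]/-c[2], s["cy"]-s["fy"]*c[1]/-c[2]])
E
python3 - <<'E'
from h import *
from bench import optics
s=optics.snapshot("top"); im=s["pixels"]
c=cv2.resize(im[155:240,230:345],None,fx=6.9,fy=6.9,interpolation=cv2.INTER_CUBIC); cv2.imwrite("pics/crop1.png",c)
h=cv2.cvtColor(im,cv2.COLOR_BGR2HSV)
m=((h[...,0]<18)&(h[...,1]>90)&(h[...,2]>60)).astype(np.uint8); m[:150]=0;m[240:]=0;m[:,:235]=0;m[:,335:]=0
pts=np.argwhere(m)[:,::-1].astype(np.float32)
W=np.array([onz(s,u,v,5)[:2] for u,v in pts],np.float32)
print(len(pts),cv2.minAreaRect(W),[cv2.boxPoints(cv2.minAreaRect(W)).round(1).tolist()],cv2.boxPoints(cv2.minAreaRect(pts)).round(1).tolist())
E
```

```text
1088 ((587.7942504882812, 135.85659790039062), (188.1767578125, 177.97918701171875), 83.75609588623047) [[[489.1000061035156, 52.0], [666.0, 32.599998474121094], [686.5, 219.6999969482422], [509.6000061035156, 239.10000610351562]]] [[248.3000030517578, 222.1999969482422], [254.6999969482422, 162.89999389648438], [318.0, 169.6999969482422], [311.70001220703125, 229.0]]
```

View pics/crop1.png

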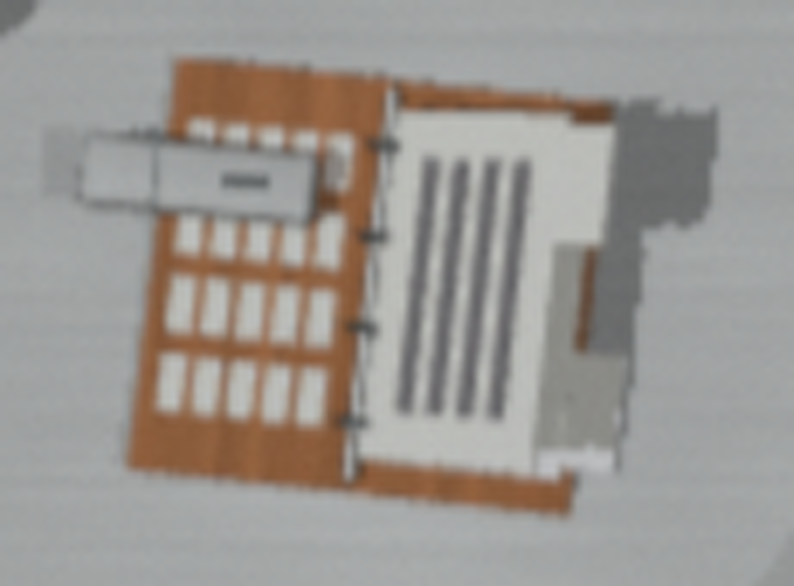

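The crop shows the case on the left page from crop (80,135) to (318,220). It is clearly the smallest of the three. The leaf is ajar with its tab at crop (607,185), and the spine runs through (392,90)–(350,480). Next I work out positions.

```bash
cat >> h.py <<'E'
O=np.array([587.8,135.9,0]); a=np.radians(83.75)
X=np.array([np.cos(a),np.sin(a),0]); Y=np.array([-np.sin(a),np.cos(a),0]); Pl=np.c_[X,Y,[0,0,1]]
def toP(w): return Pl.T@(np.asarray(w,float)-O)
def toW(p): return O+Pl@np.asarray(p,float)
def toTool(rpy,tcp,w):
    from scipy.spatial.transform import Rotation as R
    return R.from_euler('xyz',rpy,degrees=True).inv().apply(np.asarray(w)-tcp)
E
python3 - <<'E'
from h import *
from bench import optics,r
s=optics.snapshot("top")
f=lambda c,z: toP(onz(s,c[0]/6.9+230-.43,c[1]/6.9+155-.43,z)).round(1)
print("case",[f(c,24) for c in [(80,135),(318,152),(312,221),(78,203)]])
print("spine",f((392,90),7.5),f((350,480),7.5),"leafcorner")
for c in [(607,185),(535,475)]:
    for z in range(20,80,5):
        p=f(c,z); print(c,z,p, np.hypot(p[0],z-7.5).round(1), np.degrees(np.arctan2(z-7.5,-p[0])).round(1))
for n,u,v,z in [("jar",320,134,40),("clock",308,115,68),("dropper",315,254,30),("big1",363,233,18),("tray",190,240,40),("cup",197,148,100)]: print(n,toP(onz(s,u,v,z)).round(0))
q=r.sense(); print(q["time"])
S=optics.snapshot("scene"); cv2.imwrite("pics/crop2.png",cv2.resize(S["pixels"][150:260,260:440],None,fx=4.4,fy=4.4,interpolation=cv2.INTER_CUBIC))
E
```

```text
case [array([129.1, -48.5,  24. ]), array([ 27.3, -51.9,  24. ]), array([ 26.4, -22.1,  24. ]), array([126.3, -19.4,  24. ])]
spine [  0.4 -84.6   7.5] [-0.9 84.8  7.5] leafcorner
(607, 185) 20 [-96.7 -51.2  20. ] 97.5 7.4
(607, 185) 25 [-96.8 -50.5  25. ] 98.4 10.2
(607, 185) 30 [-96.9 -49.8  30. ] 99.5 13.1
(607, 185) 35 [-97. -49.  35.] 100.8 15.8
(607, 185) 40 [-97.1 -48.3  40. ] 102.4 18.5
(607, 185) 45 [-97.2 -47.6  45. ] 104.2 21.1
(607, 185) 50 [-97.3 -46.9  50. ] 106.2 23.6
(607, 185) 55 [-97.4 -46.1  55. ] 108.4 26.0
(607, 185) 60 [-97.5 -45.4  60. ] 110.7 28.3
(607, 185) 65 [-97.7 -44.7  65. ] 113.4 30.5
(607, 185) 70 [-97.8 -43.9  70. ] 116.1 32.6
(607, 185) 75 [-97.9 -43.2  75. ] 118.9 34.6
(535, 475) 20 [-79.5  75.2  20. ] 80.5 8.9
(535, 475) 25 [-79.6  75.4  25. ] 81.5 12.4
(535, 475) 30 [-79.8  75.7  30. ] 82.9 15.7
(535, 475) 35 [-80.  76.  35.] 84.6 19.0
(535, 475) 40 [-80.1  76.3  40. ] 86.4 22.1
(535, 475) 45 [-80.3  76.6  45. ] 88.6 25.0
(535, 475) 50 [-80.5  76.9  50. ] 91.0 27.8
(535, 475) 55 [-80.6  77.2  55. ] 93.6 30.5
(535, 475) 60 [-80.8  77.5  60. ] 96.4 33.0
(535, 475) 65 [-81.   77.8  65. ] 99.3 35.4
(535, 475) 70 [-81.1  78.   70. ] 102.4 37.6
(535, 475) 75 [-81.3  78.3  75. ] 105.7 39.7
jar [ -89. -189.   40.]
clock [ -50. -235.   68.]
dropper [-112.  161.   30.]
big1 [-244.   86.   18.]
tray [248. 159.  40.]
cup [248. -98. 100.]
0.2
```

View pics/crop2.png

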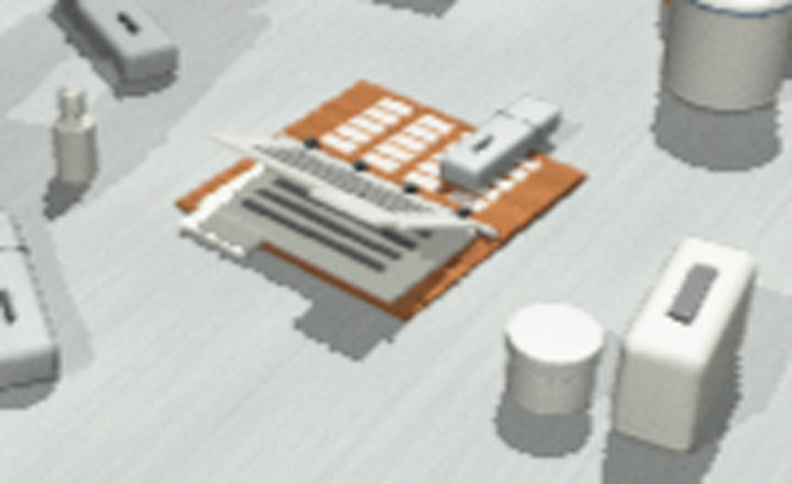

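The scene crop confirms the leaf stands about 28° open, with its tab edge near planner (-98,-45,61). The case centre is near planner (77,-35), and its near face is at y≈-20.

```bash
python3 - <<'E'
from h import *
from bench import r
q=r.sense(); t=toW([77,18,100]); print(t.round(1), toTool(q["tcp_rot"],q["tool_pos"],t).round(1), q["tcp_rot"])
E
```

```text
[578.3 214.4 100. ] [ 614.2 -655.2  131.4] [-1.79946190e+02 -5.58334785e-03  1.51726376e+01]
```

The manual's scale: shifts go in units of 5 mm and turns go in units of 10 degrees. Converting my numbers, -320 mm is -64, -40 mm is -8, 15 degrees is 1.5.

Request:
handwheel([
  [[0, 0, 0.3, 7.6, -8, 1.6, 50], [0, 0, 0.6, 15.2, -16, 3.2, 50], [0, 0, 0.9, 22.8, -24, 4.8, 50], [0, 0, 1.2, 30.4, -32, 6.4, 50], [0, 0, 1.5, 38, -40, 8, 50], [0, 0, 1.8, 45.6, -48, 9.6, 50], [0, 0, 2.14, 53.2, -56, 11.2, 50], [0, 0, 2.14, 60.8, -64, 12.8, 50]],
], grip_force=30)

```text
time: 1.25
tool_pos: [367.3, -189.1, 167.2]
tcp_rot: [180.0, -0.0, -6.3]
ft_force: [0.4, -0.4, 0.1]
finger_gap: 50.4
grip_force: 0.0
```

```bash
python3 - <<'E'
from h import *
from bench import r
q=r.sense(); t=toW([77,18,60]); print(t.round(1), toTool(q["tcp_rot"],q["tool_pos"],t).round(1), q["tcp_rot"])
E
```

```text
[578.3 214.4  60. ] [ 165.4 -424.3  107.2] [ 1.79977146e+02 -4.98535920e-02 -6.29790512e+00]
```

Request:
handwheel([
  [[0, 0, 0, 4.4, -11.2, 0, 50], [0, 0, 0, 8.8, -22.4, 0, 50], [0, 0, 0, 13.2, -33.6, 2, 50], [0, 0, 0, 17.6, -44.8, 4, 50], [0, 0, 0, 22, -56, 6, 50], [0, 0, 0, 26.4, -67.2, 8, 50], [0, 0, 0, 30.8, -78.4, 10, 50], [0, 0, 0, 33, -84.8, 12, 50]],
])

```text
time: 2.25
tool_pos: [577.4, 215.8, 106.7]
tcp_rot: [-180.0, -0.0, -6.1]
ft_force: [-0.3, -1.3, 0.4]
finger_gap: 50.2
grip_force: 0.0
```

```bash
python3 - <<'E'
from h import *
from bench import r
q=r.sense(); t=toW([77,18,10]); print(q["tool_pos"],toP(q["tool_pos"]), toTool(q["tcp_rot"],q["tool_pos"],t).round(1))
E
```

```text
[577.44338444 215.75795356 106.71169073] [ 78.25581252  18.98894518 106.71169073] [ 1.   1.3 96.7]
```

Request:
handwheel([
  [[0, 0, 0, 0, 0.2, 7, 50], [0, 0, 0, 0, 0.2, 14, 50], [0, 0, 0, 0, 0.2, 18, 50], [0, 0, 0, 0, 0.2, 19.4, 50], [0, 0, 0, 0, 0.2, 19.8, 50], [0, 0, 0, 0, 0.2, 20.2, 50]],
])

```text
time: 3.0
tool_pos: [577.9, 212.2, 7.9]
tcp_rot: [-179.9, -0.1, -6.2]
ft_force: [-0.2, -0.4, -0.0]
finger_gap: 49.9
grip_force: 0.0
```

```bash
python3 - <<'E'
from h import *
from bench import r,optics
q=r.sense(); print(toP(q["tool_pos"]),q["ft_force"])
S=optics.snapshot("scene"); cv2.imwrite("pics/c3.png",cv2.resize(S["pixels"][110:230,290:450],None,fx=4.4,fy=4.4,interpolation=cv2.INTER_CUBIC))
E
```

```text
[74.74678595 18.13496089  7.86172845] [-0.24193058 -0.44043182 -0.04297139]
```

View pics/c3.png

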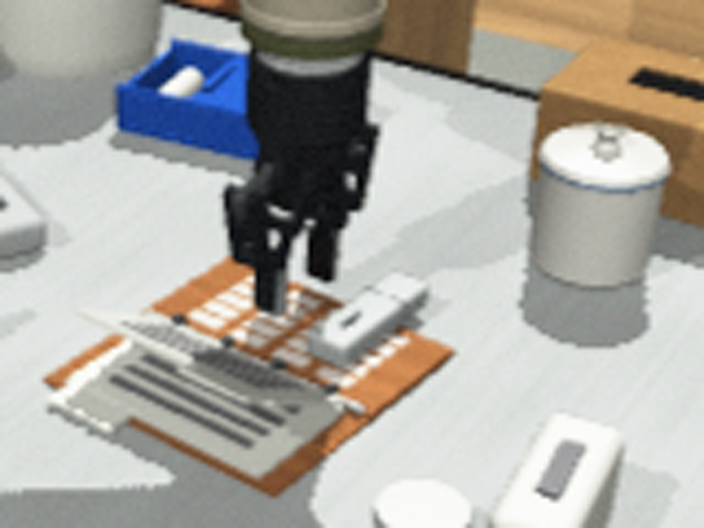

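The fingers stand behind the case just above the left page, at about (270,310) and (325,275) in the crop, clear of the leaf. Now I push.

Request:
handwheel([
  [[0, 0, 0, 1, -0.2, 0.2, 50], [0, 0, 0, 3, -0.2, 0.4, 50], [0, 0, 0, 4.8, -0.2, 0.4, 50], [0, 0, 0, 6.4, -0.2, 0.4, 50], [0, 0, 0, 8, -0.2, 0.4, 50], [0, 0, 0, 9.6, -0.2, 0.4, 50], [0, 0, 0, 11.2, -0.2, 0.4, 50], [0, 0, 0, 12.8, -0.2, 0.4, 50]],
])

```text
time: 4.05
tool_pos: [640.8, 205.9, 4.2]
tcp_rot: [180.0, 0.0, -6.2]
ft_force: [-0.5, 0.9, 0.9]
finger_gap: 50.3
grip_force: 0.3
```

```bash
python3 -c "
from h import *
from bench import r
print(toP(r.sense()['tool_pos']))"
```

```text
[ 75.36132884 -45.10797974   4.19216648]
```

To row units: 50 mm is 10, 46 mm is 9.2.

Request:
handwheel([
  [[0, 0, 0, 1.4, 0, 0, 50], [0, 0, 0, 2.8, 0, 0, 50], [0, 0, 0, 4.2, 0, 0, 50], [0, 0, 0, 5.6, 0, 0, 50], [0, 0, 0, 6.8, 0, 0, 50], [0, 0, 0, 8, 0, 0, 50], [0, 0, 0, 9.2, 0, 0, 50], [0, 0, 0, 10, 0, 0, 50]],
])

```text
time: 5.05
tool_pos: [690.5, 200.5, 4.3]
tcp_rot: [-180.0, -0.0, -6.2]
ft_force: [-0.5, 0.4, 0.4]
finger_gap: 49.8
grip_force: 0.2
```

```bash
python3 - <<'E'
from h import *
from bench import r,optics
q=r.sense();print(toP(q['tool_pos']),q["ft_force"])
S=optics.snapshot("scene"); cv2.imwrite("pics/c4.png",cv2.resize(S["pixels"][110:230,290:450],None,fx=4.4,fy=4.4,interpolation=cv2.INTER_CUBIC))
E
```

```text
[ 75.34843709 -95.01907709   4.26102548] [-0.48650187  0.37820942  0.39046303]
```

View pics/c4.png

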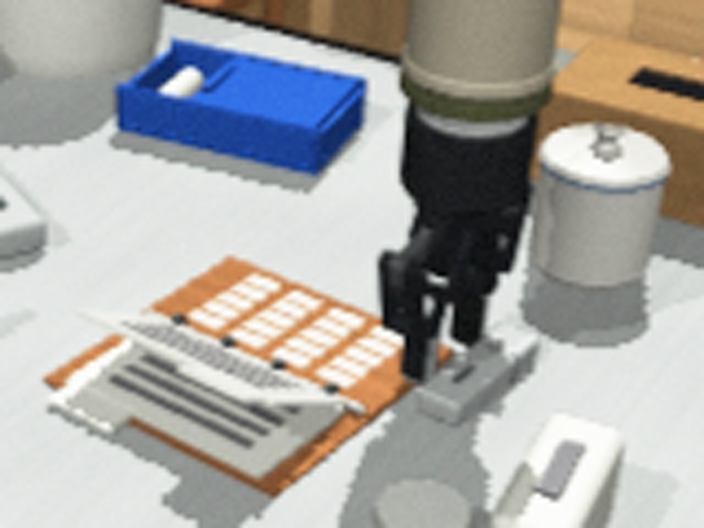

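The case lies flat on the cart beyond the far edge (crop (480,375)), well clear of the board, and the bystanders have not moved. I retract, lift, close the fingers and tilt for the leaf.

To row units: -140 mm is -28, -30 mm is -6.

Request:
handwheel([
  [[0, 0, 0, -1.6, 0, 0, 50], [0, 0, 0, -3, 0, -2, 50], [0, 0, 0, -3, 0, -12, 40], [0, 0, 0, -3, 0, -22, 20], [0, 0, 0, -3, 4, -28, 0], [0, 0, 0, -4, 12, -30, 0], [0, 0, 0, -5, 22, -30, 0], [0, 0, 0, -6, 32, -30, 0]],
])

```text
time: 6.1
tool_pos: [642.1, 43.9, 155.6]
tcp_rot: [-180.0, -0.1, -6.2]
ft_force: [0.5, -0.8, 0.5]
finger_gap: 0.3
grip_force: 0.0
```

Request:
handwheel([
  [[0.9, 0, 0, -1, 8, 0, 0], [1.8, 0, 0, -2, 16, 0, 0], [2.7, 0, 0, -4, 22, 0, 0], [3.5, 0, 0, -4, 24, 4, 0], [3.5, 0, 0, -4, 24, 4, 0]],
])

```text
time: 6.72
tool_pos: [607.3, -74.3, 131.0]
tcp_rot: [-144.8, 0.4, -6.5]
ft_force: [-0.6, 0.8, 0.1]
finger_gap: -0.1
grip_force: 0.0
```

```bash
python3 - <<'E'
from h import *
from bench import r
q=r.sense();p=toP(q['tool_pos']);print(p,q["tcp_rot"])
h=12;w=lambda T,f:None
def n(f): return np.array([np.cos(f),np.sin(f)])
def d(f): return np.array([np.sin(f),-np.cos(f)])
def rel(t): return toTool(q["tcp_rot"],q["tool_pos"],toW([t[0],-45,t[1]])).round(0)
f=np.radians(35)
for t in [(-200,60),(-145,30),(-113,30)]: print(t,rel(t))
E
```

```text
[-206.83978181  -42.26960228  131.04120501] [-144.84136799    0.3607171    -6.4998508 ]
(-200, 60) [ 3. 35. 62.]
(-145, 30) [  3.   8. 118.]
(-113, 30) [  3. -19. 137.]
```

Request:
handwheel([
  [[0, 0, 0, 0.6, 4, 8, 0], [0, 0, 0, 0.6, 5, 16, 0], [0, 0, 0, 0.6, 1.6, 23.6, 0], [0, 0, 0, 0.6, -1.2, 25.4, 0], [0, 0, 0, 0.6, -3.8, 27.4, 0], [0, 0, 0, 0.6, -3.8, 27.4, 0]],
])

```text
time: 7.48
tool_pos: [624.3, 21.7, 35.0]
tcp_rot: [-145.1, -0.2, -6.1]
ft_force: [0.5, 0.5, 0.1]
finger_gap: 0.2
grip_force: 0.0
```

```bash
python3 - <<'E'
from h import *
from bench import r,optics
q=r.sense();p=toP(q['tool_pos']);print(p)
S=optics.snapshot("scene"); cv2.imwrite("pics/c5.png",cv2.resize(S["pixels"][110:230,290:450],None,fx=4.4,fy=4.4,interpolation=cv2.INTER_CUBIC))
h=12
n=lambda f:np.array([np.cos(f),np.sin(f)]); d=lambda f:np.array([np.sin(f),-np.cos(f)])
for th in range(28,184,8):
    T=np.radians(th); f=np.radians(35 if th<=92 else max(0,35*(172-th)/80))
    u=np.array([-np.cos(T),np.sin(T)]); m=np.array([np.sin(T),np.cos(T)]); H=np.array([0,7.5])
    if th<55: t=H+112*u-1.5*m+15*d(f)-h*n(f)
    else: t=H+max(85,97-(th-55)/3)*u-1.5*m-h*n(f)
    print(th,round(35-np.degrees(f)),t.round(0),toTool(q["tcp_rot"],q["tool_pos"],toW([t[0],-45,t[1]])).round(0))
E
```

```text
[-109.5575552   -48.71691747   35.00874244]
28 0 [-101.   40.] [ -4. -10.   1.]
36 0 [-93.  53.] [ -4. -24.  -5.]
44 0 [-83.  65.] [ -4. -39.  -9.]
52 0 [-71.  76.] [ -4. -55. -11.]
60 0 [-59.  82.] [ -3. -69. -10.]
68 0 [-46.  86.] [ -3. -81.  -5.]
76 0 [-33.  88.] [ -3. -93.   1.]
84 0 [-20.  87.] [  -3. -103.    8.]
92 0 [-8. 86.] [  -3. -112.   16.]
100 4 [ 3. 85.] [  -3. -121.   23.]
108 7 [14. 83.] [  -3. -129.   31.]
116 10 [25. 80.] [  -3. -136.   41.]
124 14 [35. 75.] [  -3. -141.   50.]
132 18 [44. 68.] [  -3. -145.   61.]
140 21 [53. 60.] [  -3. -147.   72.]
148 24 [59. 52.] [  -3. -148.   83.]
156 28 [65. 42.] [  -3. -147.   94.]
164 32 [69. 32.] [  -3. -145.  105.]
172 35 [72. 21.] [  -3. -141.  116.]
180 35 [73.  9.] [  -3. -135.  126.]
```

View pics/c5.png

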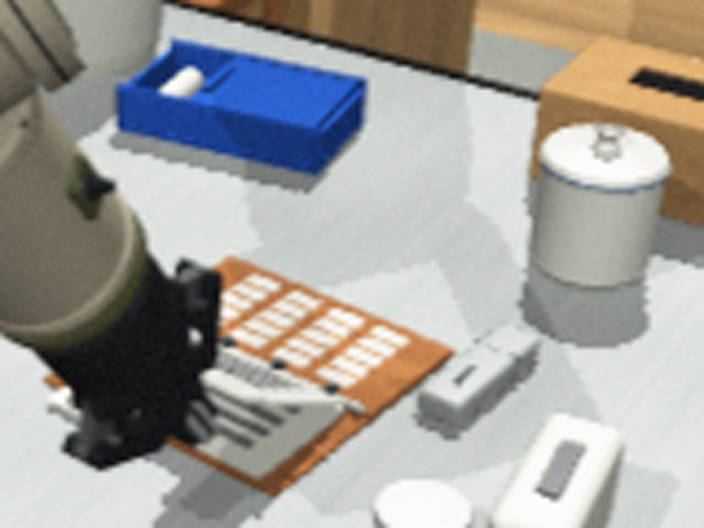

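The case lies flat on the cart at crop (480,375), and the fingertips are beside the tab at about (195,420). I now follow the arc up.

Request:
handwheel([
  [[0, 0, 0, -0.8, -2, 0.2, 0], [0, 0, 0, -0.8, -3.4, -0.4, 0], [0, 0, 0, -0.8, -4.8, -1, 0], [0, 0, 0, -0.8, -6.2, -1.4, 0], [0, 0, 0, -0.8, -7.8, -1.8, 0], [0, 0, 0, -0.8, -9.4, -2, 0], [0, 0, 0, -0.8, -11, -2.2, 0], [0, 0, 0, -0.8, -11, -2.2, 0]],
])

```text
time: 8.52
tool_pos: [623.6, 60.5, 74.1]
tcp_rot: [-145.0, -0.0, -6.2]
ft_force: [-0.4, -0.1, 0.6]
finger_gap: 0.1
grip_force: 0.0
```

```bash
python3 - <<'E'
from h import *
from bench import r,optics
q=r.sense();p=toP(q['tool_pos']);print(p,q["ft_force"])
S=optics.snapshot("scene"); cv2.imwrite("pics/c6.png",cv2.resize(S["pixels"][110:230,290:450],None,fx=4.4,fy=4.4,interpolation=cv2.INTER_CUBIC))
E
```

```text
[-71.03141033 -43.81581347  74.14185144] [-0.4011551  -0.09739406  0.64678644]
```

View pics/c6.png

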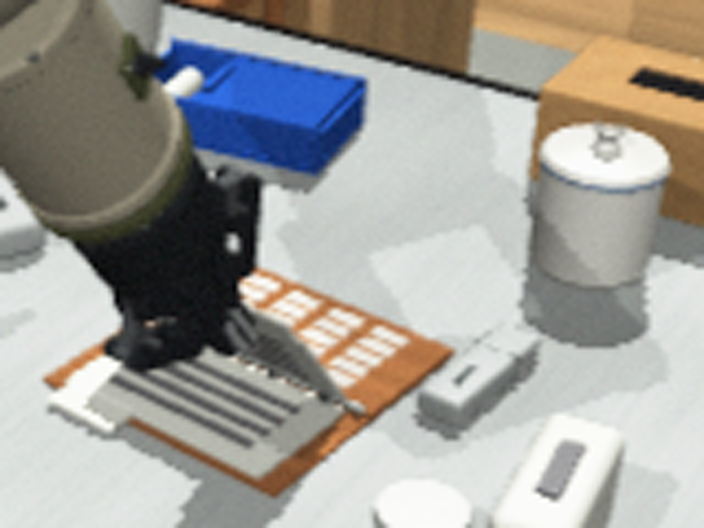

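The leaf has risen to about 50° on the fingertips (crop (290,360)) and the lower leaf is still flat. I continue.

To row units: -81 mm is -16.2, -74 mm is -14.8, -10 degrees is -1.

Request:
handwheel([
  [[0, 0, 0, 0.2, -2.8, 0.2, 0], [0, 0, 0, 0.2, -5.2, 1.2, 0], [0, 0, 0, 0.2, -7.6, 2.4, 0], [0, 0, 0, 0.2, -9.6, 3.8, 0], [0, 0, 0, 0.2, -11.4, 5.4, 0], [-0.4, 0, 0, 0.2, -13.2, 6.8, 0], [-0.7, 0, 0, 0.2, -14.8, 8.4, 0], [-1, 0, 0, 0.2, -16.2, 10.4, 0]],
])

```text
time: 9.57
tool_pos: [634.8, 156.2, 77.3]
tcp_rot: [-155.1, -0.0, -6.2]
ft_force: [0.2, -1.0, 0.2]
finger_gap: 0.1
grip_force: 0.4
```

```bash
python3 - <<'E'
from h import *
from bench import r,optics
q=r.sense();p=toP(q['tool_pos']);print(p,q["ft_force"],q["tcp_rot"])
S=optics.snapshot("scene"); cv2.imwrite("pics/c7.png",cv2.resize(S["pixels"][90:230,270:450],None,fx=4.2,fy=4.2,interpolation=cv2.INTER_CUBIC))
h=12
n=lambda f:np.array([np.cos(f),np.sin(f)])
from scipy.spatial.transform import Rotation as R
base=[-155,0,-6.2]; tcp=toW([25,-45,80])
for th in range(116,181,8):
    T=np.radians(th); f=np.radians(max(0,35*(172-th)/80))
    u=np.array([-np.cos(T),np.sin(T)]); m=np.array([np.sin(T),np.cos(T)])
    t=np.array([0,7.5])+85*u-1.5*m-h*n(f)
    print(th,round(25-np.degrees(f)),t.round(0),toTool(base,tcp,toW([t[0],-45,t[1]])).round(0))
E
```

```text
[ 25.31451086 -44.5564404   77.31120702] [ 0.20378874 -0.97729791  0.2138332 ] [-1.55086024e+02 -1.38411853e-02 -6.22151720e+00]
116 0 [25. 80.] [-0.  0.  0.]
124 4 [35. 75.] [ 0. -7.  9.]
132 8 [44. 68.] [  0. -12.  19.]
140 11 [53. 60.] [  0. -17.  29.]
148 14 [59. 52.] [  0. -19.  40.]
156 18 [65. 42.] [  0. -20.  51.]
164 22 [69. 32.] [  0. -20.  63.]
172 25 [72. 21.] [  0. -18.  73.]
180 25 [73.  9.] [  0. -13.  85.]
```

View pics/c7.png

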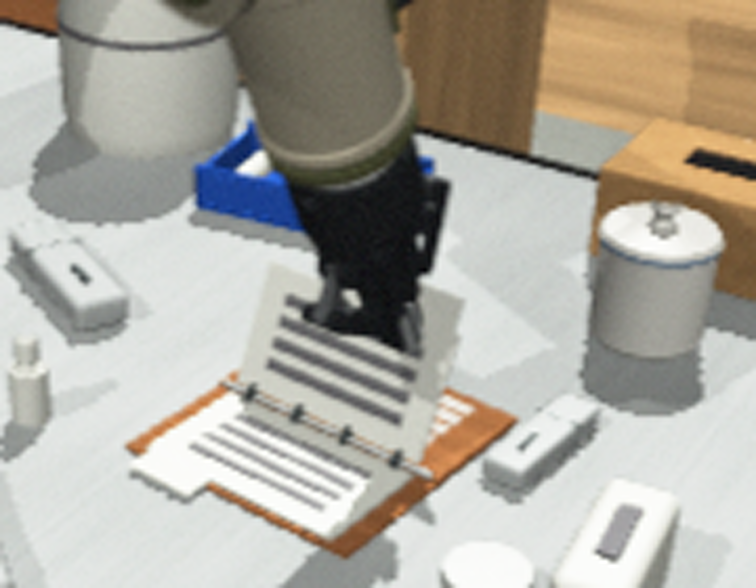

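The leaf is past upright, with the fingertips pushing its face at (400,345), and the lower leaf is flat. I press it down.

Request:
handwheel([
  [[-0.4, 0, 0, 0, -1.4, 1.8, 0], [-0.8, 0, 0, 0, -2.4, 3.8, 0], [-1.1, 0, 0, 0, -3.4, 5.8, 0], [-1.4, 0, 0, 0, -3.8, 8, 0], [-1.8, 0, 0, 0, -4, 10.2, 0], [-2.2, 0, 0, 0, -4, 12.6, 0], [-2.5, 0, 0, 0, -3.6, 14.6, 0], [-2.5, 0, 0, 0, -3, 15.8, 0]],
])

```text
time: 10.62
tool_pos: [639.2, 203.4, 11.1]
tcp_rot: [-180.0, 0.1, -6.1]
ft_force: [-0.2, 0.6, 0.3]
finger_gap: -0.2
grip_force: 0.2
```

```bash
python3 -c "
from h import *
from bench import r
q=r.sense();print(toP(q['tool_pos']),q['ft_force'])"
```

```text
[ 72.72604195 -43.76979305  11.10084475] [-0.16351724  0.58197131  0.26719618]
```

Tool is vertical at z≈11. Now I press gently until there is force.

Request:
handwheel([
  [[0, 0, 0, 0, 0, 0.2, 0], [0, 0, 0, 0, 0, 0.4, 0], [0, 0, 0, 0, 0, 0.6, 0], [0, 0, 0, 0, 0, 0.6, 0], [0, 0, 0, 0, 0, 0.6, 0]],
])

```text
time: 11.25
tool_pos: [640.1, 201.9, 9.4]
tcp_rot: [-180.0, -0.0, -6.2]
ft_force: [-0.9, -0.0, 0.2]
finger_gap: 0.3
grip_force: 0.2
```

To row units: 2 mm is 0.4, 1 mm is 0.2.

Request:
handwheel([
  [[0, 0, 0, 0, 0, 0.2, 0], [0, 0, 0, 0, 0, 0.2, 0], [0, 0, 0, 0, 0, 0.4, 0], [0, 0, 0, 0, 0, 0.4, 0]],
])

```text
time: 11.75
tool_pos: [640.3, 202.0, 8.8]
tcp_rot: [180.0, -0.0, -6.2]
ft_force: [-5.1, -2.7, 11.6]
finger_gap: 0.5
grip_force: 6.0
```

Request:
handwheel([
  [[0, 0, 0, 0, 0, 0.2, 0], [0, 0, 0, 0, 0, 0.2, 0], [0, 0, 0, 0, 0, 0.2, 0]],
])

```text
time: 12.12
tool_pos: [640.3, 202.0, 8.7]
tcp_rot: [180.0, -0.0, -6.2]
ft_force: [-9.7, -2.9, 18.4]
finger_gap: 0.1
grip_force: 9.0
```

Firm contact (18 N) at z≈8.7, which matches the flat leaf's top at 9 mm. I lift away and check.

Request:
handwheel([
  [[0, 0, 0, 0, 0, 0, 0], [0, 0, 0, 0, 0, -1, 0], [0, 0, 0, 0, 0, -6, 0], [0, 0, 0, 0, 0, -16, 0], [0, 0, 0, 0, 6, -26, 0], [0, 0, 0, -8, 14, -30, 0], [0, 0, 0, -18, 22, -32, 0], [0, 0, 0, -28, 30, -32, 0]],
])

```text
time: 13.12
tool_pos: [487.0, 69.3, 167.2]
tcp_rot: [-180.0, -0.1, -6.2]
ft_force: [0.3, -0.7, 0.5]
finger_gap: 0.1
grip_force: 0.0
```

Request:
handwheel([
  [[0, 0, 0, -6, 9, 0, 0], [0, 0, 0, -10, 18, 0, 0], [0, 0, 0, -10, 18, 0, 0], [0, 0, 0, -10, 18, 0, 0]],
])

```text
time: 13.62
tool_pos: [428.6, -13.7, 166.4]
tcp_rot: [-180.0, -0.1, -6.3]
ft_force: [-0.2, 0.7, 1.5]
finger_gap: -0.3
grip_force: 0.0
```

```bash
python3 - <<'E'
from h import *
from bench import r,optics
S=optics.snapshot("scene"); T=optics.snapshot("top")
a=cv2.resize(S["pixels"][130:260,260:440],None,fx=3.8,fy=2*2.3,interpolation=cv2.INTER_CUBIC)[:, :]
a=cv2.resize(S["pixels"][140:240,280:440],(480,300),interpolation=cv2.INTER_CUBIC); b=cv2.resize(T["pixels"][90:260,160:340],(318,300),interpolation=cv2.INTER_CUBIC)
cv2.imwrite("pics/c8.png",cv2.hconcat([a,b]))
E
```

```text
(no output)
```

View pics/c8.png

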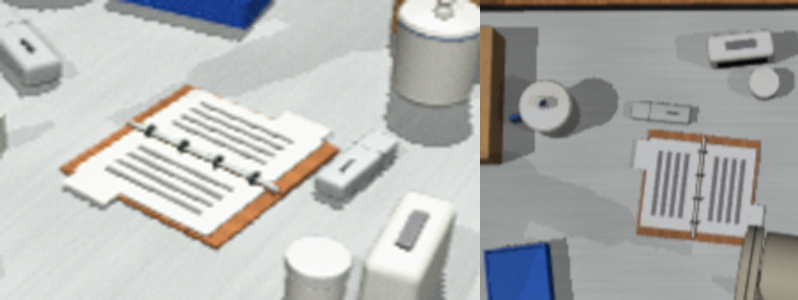

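The picture shows both leaves flat: upper at (240,130) on the left page, lower at (165,190). The case lies flat beyond the board at (355,165), bystanders are in place, and the arm is clear.

```bash
python3 -c "
from bench import workorder
print(workorder.hand_in())"
```

```text
the job is handed in; nothing more can be done
None
```

I handed the job in at about 14 s. In the last camera views the thermometer case lies flat on the cart clear of the planner, the upper leaf is pressed flat on the left page, the lower leaf is flat on the right page, and the bystanders look unmoved; no verdict was returned.

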